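# Lock the battery drop chute with its wrench

### The job

Lock the battery chute for the night: slide its steel gate fully shut, then take the bronze wrench out of the wooden block and lower it handle-first through the chute's ring and the gate's eye until its head sits on the ring, and let go. The ring is welded off-centre, so feel for its hole gently: never ram the wrench against the chute or let it fall in from a height. Leave the cup with its cells, the radio pack and the stopper where they are.

Things in the scene. Friction and masses are not known exactly. Their poses are not given: they have to be found in the camera images.
- chute: Fixed drop chute: yellow open-topped steel box 120 x 120 mm, 99 mm high, under a flat steel gate plate; on its +y side a yellow bracket (post at y = 135 to 145 mm, top at 112 mm) carries the ring. Origin: centre of the box's underside on the table; z up; its yaw varies. The gate opens toward the chute's -x and shuts toward its +x.
- ring_seat (a point): Where the ring's centre should be: 90 mm to +y of the chute's origin, at the ring's flat top (124 mm above the table). The rigid steel ring (42 mm outside, straight 17 mm bore, 12 mm thick) is welded on off-centre: its hole's centre lies 6 mm from here, level, in an unknown direction that differs each time; only touch or a camera tells it. Under it: the gate's eye, then 120 mm of free depth.
- gate (a joint): How far the gate is open, m: 0 fully shut on its stop, 0.065 fully open. A 4 mm steel plate (top 104 mm above the table) that slides level with about 3 N friction plus 15 N per m/s, and stays where left. Its tongue has a 36 mm square eye, centred under ring_seat only when shut; otherwise the tongue blocks the way below the ring.
- gate_tab (a point): Centre of the top edge of the orange push tab that stands up on the gate: 50 mm wide along the chute's y, 6 mm thick along the chute's x, 40 mm tall, its top 144 mm above the table. Push it toward the chute's +x to shut the gate.
- block: Fixed wooden tool block, 85 x 85 x 60 mm high, origin at the centre of its underside; the wrench stands in its central hole (19 mm wide, 50 mm deep).
- wrench: Bronze wrench, 0.2 to 0.35 kg, upright in the block. Origin: centre of the underside of its shoulder (disc 26 mm across, 6 mm thick, that catches on the ring); z toward the head. Below: round handle 14 mm across, 80 mm long, almost square-edged end. Above: flat head 30 mm wide (x), 12 mm thick (y), 6 to 42 mm above the origin, then two prongs to 60 mm. Grip it across the 12 mm.
- wrench_tip (a point): Centre of the end of the wrench's handle, 80 mm below the wrench's origin along its -z.
- tin_cup: Bystander: open tin cup, 90 mm across, 70 mm high, with the two cells standing in it; origin at the centre of its underside.
- cell0: Bystander: brown clock cell in the cup, 29 mm across, 63 mm high; origin at the centre of its underside.
- cell1: Bystander: second brown clock cell in the cup, same size and origin.
- radio_pack: Bystander: grey plastic radio battery pack, 75 x 50 x 22 mm high, lying on the table; origin at the centre of its underside.
- stopper: Bystander: black rubber stopper, 38 mm across, 30 mm high; origin at the centre of its underside.
Not all that is in view belongs to the job. Of the things that look like the wrench, the smallest one is meant.

How it is judged:
By the outcome, as a careful person would: the job done as asked, in the order asked, and still so for the second after the job is handed in, with the robot touching nothing.
It also fails if it takes over 72 s, if anything falls off the work surface, if the arm or the gripper's body presses on something with over 40 N, if the wrist force passes 120 N, or if a joint passes its speed limit or range.

### The arm

A 6-joint arm with a two-finger parallel gripper is mounted at the origin on the work surface. World frame = base frame: x ahead of the robot, y to its left, z up, the work surface at z = 0. Lengths are in m, angles in rad, forces in N, time in s.
With the tool pointing down it reaches from about 0.375 to 0.9 m from the base axis. Payload 3.1 kg.
Tool frame: the origin (TCP) lies at the very end of the fingers, on their centre line; the grasp point (between the pads) lies 19 mm behind it; z points along the fingers, y is the direction in which the jaws open and shut (so a half turn about z gives the same grasp; the last joint's range is limited). The gripper opens to 87 mm and grips with 3 to 60 N. Pads are 19 mm wide; open, the fingers measure 117 mm over their backs; the gripper's body (75 mm by 190 mm) begins 51 mm behind the grasp point.
Start: joints at [-1.446, 0.527, 1.433, -0, 1.181, -0.178], TCP at [0.186, -0.597, 0.223] pointing down, gripper open.
Joint ranges: [-3.08, 3.08], [-0.75, 2.2], [0.22, 2.44], [-1.43, 4.57], [0, 2.65], [-2.85, 2.85]. Speed limits (rad/s): [2.79, 2.79, 3.14, 3.14, 3.14, 3.14].

### API

Orientations are given as a unit quaternion [x, y, z, w].
In Python, from rig import robot gives the robot as it stands.
- The arm moves only by the tool arm_command, never from a script. Its argument "targets" is a list of rows, each a list of 5 numbers: the shift along the tool's x, y, z in cm, then the turn about the tool's z in rad, then the finger opening in cm, from 0 to 8.7. In form: [[dx, dy, dz, spin, hand], ...]. A call has 1 to 5 rows; each row is the pose to reach, as a shift and turn from the pose commanded when the call began, along the tool's axes at that moment; what a row does not reach only later rows make up. A row lasts 1/8 s, in which the tool goes at most 62.5 mm and 10.7 degrees, less where a joint would pass 70% of its speed; a pose out of reach is approached as far as the arm can. A call with a gripper value outside its range is refused whole. The fingers move at their own pace and stop on an object; "newtons" is the grip in N (left out, the last holds). Time passes only in rows, so rows that repeat a pose let the fingers close. It gives the time, the measured TCP pose, the force and the opening at its end, in the units of the state.
- robot.get_obs(): the state, without advancing time (a new reading comes with each control period).
- robot.camera(name): name is "scene" or "top" or "wrist"; returns (picture, depth): 384x512x3 uint8, red, green, blue; 384x512 float32, m along the optical axis (not along the pixel's ray), 0 where there is no reading.
- robot.camera_model(name): a dict with "mtx" (3x3 intrinsics, pixels), "extrinsics" (4x4, takes a point from world to camera coordinates). Camera axes: x right, y up, looking along -z (the intrinsics and any distortion apply to the point x, -y, -z); pixel columns grow to the right and rows downward; lengths in m; the calibration is good to about 2 mm. A picture is of the moment at which its call begins: read the wrist's pose just before it. camera_model takes no time and is no camera call; for the wrist camera it gives the pose at the moment of the call.
- robot.hand_in(): hands the job in, once; it reports no verdict.
The state is a dict: "time": time; "q": joint angles; "joint_velocities": joint speeds; "joint_torque": joint torques, N m; "position": TCP position; "tool_rot": TCP orientation; "ft_force": force on the tool from outside, world axes, zero at the start; "moment": the same for the moment, N m; "grip_width": finger opening in m.
Only numpy, scipy, OpenCV 4.12 (cv2) and the standard library are available. Lean on these libraries where they do the work, as an engineer would, in place of code of your own. Each camera call takes 0.05 s, during which the arm holds its last target.

## Working session

There is one attempt and no reset: what is moved stays moved. The work goes in short steps, Python scripts to look and compute and a tool call to move; the robot and the scene stay as the last step left them, time stands still between calls to the robot, and variables do not carry over. Pictures are saved under pics/ and viewed, and the job is handed in when it is done.

Besides the shell and the picture viewer there is one more tool, called after ">>>" as name([rows], argument=value, ...), one row to a line, values as JSON. arm_command: Moves the arm, as the interface text tells. Its arguments: {"type":"object","properties":{"targets":{"type":"array","items":{"type":"array","items":{"type":"number"}}},"newtons":{"type":"number"}},"required":["targets"]}

```bash
ls; mkdir -p pics; cat > h.py <<'E'
import numpy as np, cv2
from rig import robot
def snap(name, fn):
    m=robot.camera_model(name); im,d=robot.camera(name)
    cv2.imwrite('pics/'+fn+'.png',im[:,:,::-1]); np.savez('pics/'+fn+'.npz',im=im,d=d,mtx=np.array(m['mtx']),ext=np.array(m['extrinsics']),**({'dist':np.array(m['dist'])} if 'dist' in m else {}))
    return im,d,m
def load(fn):
    return np.load('pics/'+fn+'.npz')
def w_from_depth(L,u,v,d=None):
    d=L['d'][int(round(v)),int(round(u))] if d is None else d
    K=L['mtx']; c=np.array([(u-K[0,2])/K[0,0]*d, -(v-K[1,2])/K[1,1]*d, -d,1])
    return (np.linalg.inv(L['ext'])@c)[:3]
def on_plane(L,u,v,z):
    K=L['mtx'];E=np.linalg.inv(L['ext']); r=E[:3,:3]@np.array([(u-K[0,2])/K[0,0],-(v-K[1,2])/K[1,1],-1]); o=E[:3,3]
    return o+r*(z-o[2])/r[2]
def proj(L,p):
    c=L['ext']@np.append(p,1); K=L['mtx']; return K[0,0]*c[0]/-c[2]+K[0,2], K[1,1]*-c[1]/-c[2]+K[1,2]
E
python3 - <<'E'
from h import *
for n in ['scene','top','wrist']:
    im,d,m=snap(n,n+'0'); print(n,{k:(np.round(v,3).tolist() if k!='name' else v) for k,v in m.items()})
print(robot.get_obs())
E
```

```text
pics
scene {'mtx': [[488.343, 0.0, 262.63], [0.0, 488.343, 190.511], [0.0, 0.0, 1.0]], 'extrinsics': [[-0.54, 0.842, -0.01, 0.236], [-0.651, -0.409, 0.64, 0.324], [0.534, 0.352, 0.769, -1.339], [0.0, 0.0, 0.0, 1.0]]}
top {'mtx': [[357.368, 0.0, 256.563], [0.0, 357.368, 196.048], [0.0, 0.0, 1.0]], 'extrinsics': [[-0.014, -1.0, -0.005, 0.101], [0.995, -0.015, 0.1, -0.555], [-0.1, -0.003, 0.995, -0.954], [0.0, 0.0, 0.0, 1.0]]}
wrist {'mtx': [[266.398, 0.0, 251.185], [0.0, 266.398, 193.456], [0.0, 0.0, 1.0]], 'extrinsics': [[0.298, -0.955, -0.003, -0.622], [0.918, 0.287, -0.274, 0.033], [0.262, 0.079, 0.962, -0.392], [0.0, 0.0, 0.0, 1.0]]}
{'time': 0.15, 'q': array([-1.44649247e+00,  5.28269081e-01,  1.43358191e+00, -1.69009160e-05,
        1.18140331e+00, -1.78482052e-01]), 'joint_velocities': array([ 0.00054788, -0.00245764, -0.00362688,  0.00082636, -0.00122949,
       -0.00116184]), 'joint_torque': array([ 3.04887553e-04, -4.40432668e+01, -1.76842028e+01,  6.33912929e-02,
        5.52831497e-02, -1.01493238e-04]), 'position': array([ 0.18632775, -0.59600325,  0.22179461]), 'tool_rot': array([ 9.88561132e-01,  1.50818427e-01,  1.46911930e-05, -8.30730604e-04]), 'ft_force': array([ 1.64095228, -0.0024399 ,  0.33077561]), 'moment': array([-0.01531434,  0.03266384, -0.00101844]), 'grip_width': 0.0872207939497691}
```

View pics/scene0.png

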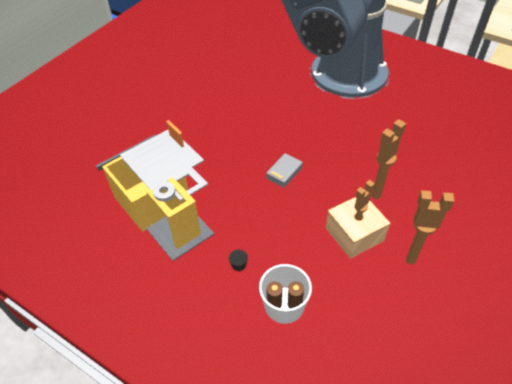

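View pics/top0.png

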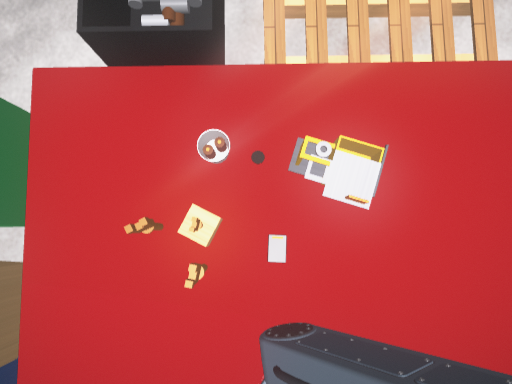

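View pics/wrist0.png

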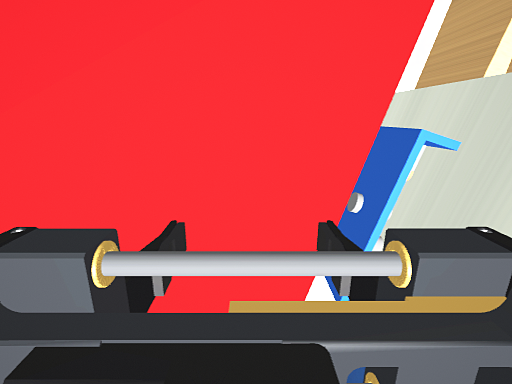

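The wrench candidates in the scene image are the one in the block at (364,203), a larger standing one at (390,160) and the largest at (430,225). In the top image they are at (197,224), (195,273) and (145,226). By the description (smallest, standing in the block) I choose (364,203), and check it in a close crop.

```bash
python3 - <<'E'
from h import *
a=load('scene0')['im']; b=load('top0')['im']
c1=cv2.resize(a[110:280,320:460],None,fx=2.8,fy=2.8,interpolation=cv2.INTER_CUBIC)
c2=cv2.resize(b[190:300,110:230],None,fx=3.3,fy=3.3,interpolation=cv2.INTER_CUBIC)
o=np.zeros((600,800,3),np.uint8); o[:c1.shape[0],:c1.shape[1]]=c1; o[:c2.shape[0],400:400+c2.shape[1]]=c2
cv2.imwrite('pics/crop1.png',o[:,:,::-1])
c1=cv2.resize(a[110:265,90:220],None,fx=3,fy=3,interpolation=cv2.INTER_CUBIC)
c2=cv2.resize(b[125:220,280:400],None,fx=3.3,fy=3.3,interpolation=cv2.INTER_CUBIC)
o=np.zeros((600,800,3),np.uint8); o[:c1.shape[0],:c1.shape[1]]=c1; o[:c2.shape[0],400:400+c2.shape[1]]=c2
cv2.imwrite('pics/crop2.png',o[:,:,::-1])
E
```

```text
(no output)
```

View pics/crop1.png

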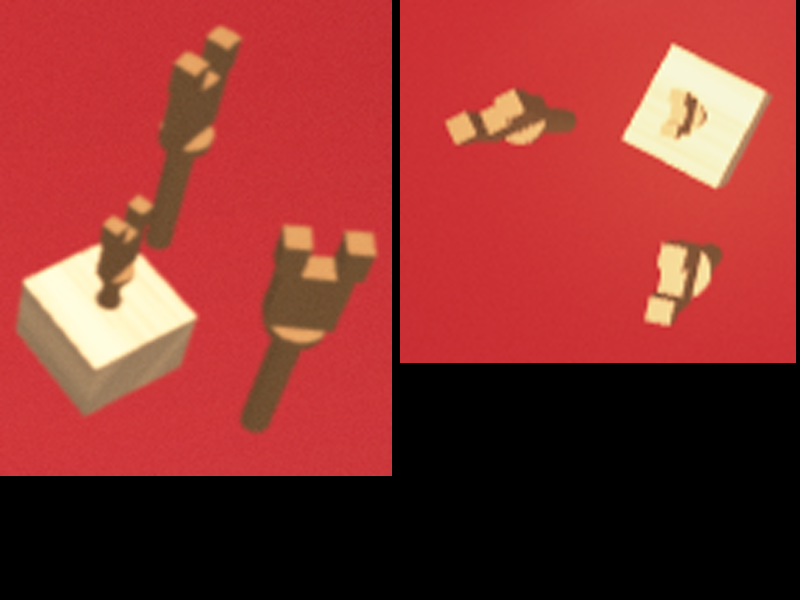

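View pics/crop2.png

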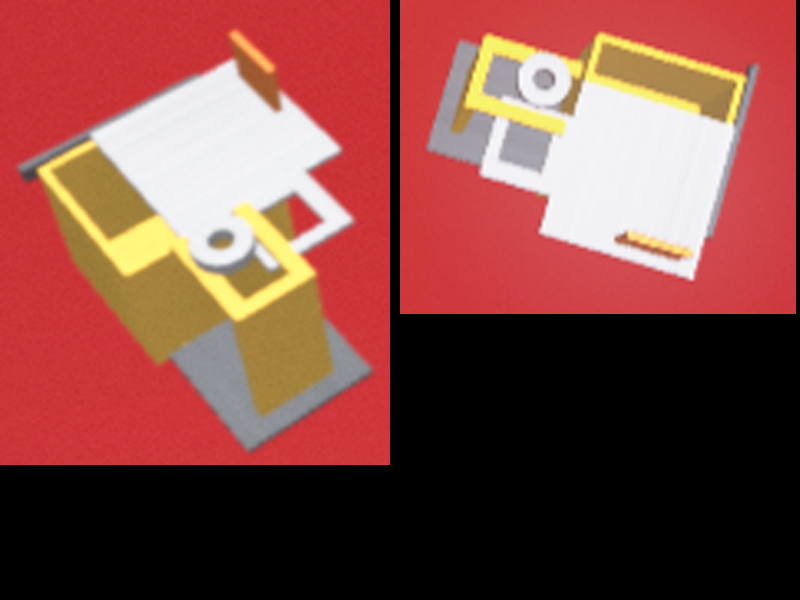

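```bash
python3 - <<'E'
from h import *
def cloud(L):
    h,w=L['d'].shape; u,v=np.meshgrid(np.arange(w),np.arange(h)); K=L['mtx'];d=L['d']
    P=np.stack([(u-K[0,2])/K[0,0]*d,-(v-K[1,2])/K[1,1]*d,-d,np.ones_like(d)],-1)@np.linalg.inv(L['ext']).T
    return P[...,:3]
for n in ['top0','scene0']:
    L=load(n); P=cloud(L); im=L['im']; hsv=cv2.cvtColor(im,cv2.COLOR_RGB2HSV)
    print(n,'table z',np.median(P[300 if n=='scene0' else 300, 100 if n=='scene0' else 150,2]))
    H,S,V=[hsv[...,i].astype(int) for i in range(3)]
    box=np.zeros(im.shape[:2],bool)
    if n=='top0': box[125:220,280:395]=1
    else: box[110:265,90:220]=1
    z=P[...,2]
    gate=box&(S<60)&(V>150)&(z>.09)&(z<.112); 
    ring=box&(S<70)&(V>100)&(z>.114)&(z<.132)
    tab=box&(H>5)&(H<22)&(z>.125)&(z<.16)
    for k,m in [('gate',gate),('ring',ring),('tab',tab)]:
        if m.sum()<3: print(k,m.sum());continue
        pts=P[m]; r=cv2.minAreaRect((pts[:,:2]*1000).astype(np.float32)); print(k,m.sum(),pts.mean(0).round(4),np.round(np.array(r[0]),1),np.round(r[1],1),round(r[2],2))
    yel=box&(H>20)&(H<35)&(S>100)&(z>.09)&(z<.105); pts=P[yel]; r=cv2.minAreaRect((pts[:,:2]*1000).astype(np.float32)); print('yel box',yel.sum(),np.round(r[0],1),np.round(r[1],1),r[2])
    yel=box&(H>20)&(H<35)&(S>100)&(z>.1065)&(z<.117); pts=P[yel]; r=cv2.minAreaRect((pts[:,:2]*1000).astype(np.float32)); print('bracket',yel.sum(),np.round(r[0],1),np.round(r[1],1),r[2])
    # wrench
    b=np.zeros(im.shape[:2],bool)
    if n=='top0': b[200:250,175:225]=1
    else: b[175:225,345:380]=1
    pr=b&(z>.14)&(z<.16); pts=P[pr]
    if pr.sum()>2:
        r=cv2.minAreaRect((pts[:,:2]*1000).astype(np.float32));print('prong',pr.sum(),pts.mean(0).round(4),r)
        _,lab,st,cen=cv2.connectedComponentsWithStats(pr.astype(np.uint8)); print(st[1:,4],cen[1:].round(1))
        for c in cen[1:]: print(on_plane(L,*c,.15).round(4))
    bt=b&(z>.05)&(z<.07); r=cv2.minAreaRect((P[bt][:,:2]*1000).astype(np.float32)); print('block',bt.sum(),np.round(r[0],1),np.round(r[1],1),r[2])
    # z of top of wrench
    print('wr max z',np.percentile(z[b],[99,99.9]).round(4))
E
```

```text
top0 table z -0.0007616720885910144
gate 2569 [ 0.5936 -0.1424  0.1028] [ 622.2 -128.3] [195.4 174.6] 72.17
ring 197 [ 0.6559 -0.0795  0.1221] [ 598.1 -110.7] [186.9  40.6] 28.07
tab 55 [ 0.5363 -0.1497  0.1384] [ 594.8 -115.3] [179.9  34.1] 31.13
yel box 141 [ 669.5 -175.8] [120.1  38.2] 72.4538803100586
bracket 263 [662.8 -62.5] [78.4 58.6] 71.77359771728516
prong 52 [0.4784 0.2467 0.1488] ((478.7977600097656, 246.94033813476562), (11.604276657104492, 35.532936096191406), 75.37698364257812)
[25 27] [[193.9 219.2]
 [191.4 229.4]]
[0.491  0.2435 0.15  ]
[0.4666 0.2493 0.15  ]
block 907 [478.8 247.3] [85.4 85. ] 61.968658447265625
wr max z [0.1497 1.005 ]
scene0 table z 0.00374822661269425
gate 2925 [ 0.5941 -0.1376  0.1037] [ 595.1 -127.3] [196.8 130. ] 78.38
ring 327 [ 0.6632 -0.0734  0.1224] [ 600.8 -112.8] [187.8  39.7] 31.63
tab 137 [ 0.5403 -0.1474  0.1372] [ 593.4 -116.2] [182.7  37.2] 31.14
yel box 325 [ 671.4 -127.7] [217.8  63.8] 84.24595642089844
bracket 451 [661.1 -61.4] [82.1 60. ] 72.524658203125
prong 124 [0.4799 0.2485 0.1477] ((478.27850341796875, 248.04019165039062), (13.173664093017578, 38.58012771606445), 76.46699523925781)
[61 63] [[369.1 184.5]
 [360.3 191.8]]
[0.4696 0.252  0.15  ]
[0.4937 0.2461 0.15  ]
block 643 [436.7 237.4] [130.5  67.5] 23.384450912475586
wr max z [0.1518 0.8243]
```

```bash
cat >> h.py <<'E'
def cloud(L):
    h,w=L['d'].shape; u,v=np.meshgrid(np.arange(w),np.arange(h)); K=L['mtx'];d=L['d']
    P=np.stack([(u-K[0,2])/K[0,0]*d,-(v-K[1,2])/K[1,1]*d,-d,np.ones_like(d)],-1)@np.linalg.inv(L['ext']).T
    return P[...,:3]
yaw=np.radians(-17.6); O=np.array([.6305,-.1634]); CX=np.array([np.cos(yaw),np.sin(yaw)]); CY=np.array([-np.sin(yaw),np.cos(yaw)])
def to_ch(p): d=(np.asarray(p)[...,:2]-O); return np.stack([d@CX,d@CY],-1)*1000
def to_w(x,y): return O+x/1000*CX+y/1000*CY
def big(m):
    n,lab,st,cen=cv2.connectedComponentsWithStats(m.astype(np.uint8)); i=1+np.argmax(st[1:,4]); return lab==i
def move_to(xy,z=None,th=None):
    """tool-frame shift in cm to reach world target"""
    s=robot.get_obs(); q=s['tool_rot']; t=2*np.arctan2(q[1],q[0]); p=s['position']
    d=np.array(xy)-p[:2]; tx=np.array([np.cos(t),np.sin(t)]); ty=np.array([np.sin(t),-np.cos(t)])
    return np.round([d@tx*100,d@ty*100,0 if z is None else (p[2]-z)*100,0 if th is None else (t-th+np.pi)%(2*np.pi)-np.pi],3)
E
python3 - <<'E'
from h import *
for n in ['top0','scene0']:
    L=load(n); P=cloud(L); im=L['im']; hsv=cv2.cvtColor(im,cv2.COLOR_RGB2HSV); H,S,V=[hsv[...,i].astype(int) for i in range(3)]
    C=to_ch(P); z=P[...,2]
    near=(abs(C[...,0])<160)&(abs(C[...,1])<160)
    tab=big(near&(z>.13)&(z<.16)&(C[...,1]<40)); print('tab',tab.sum(),C[tab].min(0),C[tab].max(0),np.median(C[tab],0), cv2.minAreaRect(C[tab].astype(np.float32)))
    ring=big(near&(z>.116)&(z<.13)&(C[...,1]>50)); print('ring',ring.sum(),C[ring].min(0),C[ring].max(0),C[ring].mean(0),np.median(z[ring]), cv2.minEnclosingCircle(C[ring].astype(np.float32)))
    yb=big(near&(H>20)&(H<35)&(S>100)&(z>.09)&(z<.105)&(C[...,1]<64)&(C[...,0]>0));print('rim',yb.sum(), C[yb].min(0),C[yb].max(0), cv2.minAreaRect(C[yb].astype(np.float32)))
    g=big(near&(S<60)&(V>150)&(z>.095)&(z<.11)); print('gate',C[g].min(0),C[g].max(0))
print(to_w(-118,-15),move_to(to_w(-118,-15),None,yaw))
E
```

```text
tab 70 [-97.82977537 -43.79804753] [-91.51133849   6.1864135 ] [-95.64850064 -18.27417597] ((-94.70096588134766, -18.80893325805664), (49.98267364501953, 6.179287433624268), 89.57913208007812)
ring 186 [-15.88695442  73.13835742] [ 23.55964713 114.03147987] [ 4.05289743 93.23962471] 0.12246859380590108 ((4.806835174560547, 93.19381713867188), 20.842138290405273)
rim 141 [ 21.7762687  -60.06840467] [60.02659987 60.03134075] ((40.9526481628418, -0.00681304931640625), (38.24663162231445, 120.10326385498047), 0.0538986399769783)
gate [-106.12896505  -66.84286672] [ 68.42717784 120.71995068]
tab 110 [-99.29755178 -44.55559935] [-91.65362583   8.62653314] [-93.3474841  -14.84737546] ((-95.39295196533203, -17.982534408569336), (53.20058059692383, 7.484036922454834), 89.53488159179688)
ring 316 [-16.17378755  73.11122821] [ 24.98041781 115.69632771] [ 5.07850729 96.51035074] 0.12332773430659527 ((5.320624351501465, 94.33074951171875), 21.926652908325195)
rim 267 [ 16.85261999 -62.5447742 ] [58.68483572 62.04961777] ((40.79875946044922, -0.17218399047851562), (124.73953247070312, 40.921451568603516), 86.40335845947266)
gate [-107.91948625  -67.70313732] [ 17.48140963 120.40186688]
[ 0.51348795 -0.14201821] [ 44.765 -33.578   0.      0.61 ]
```

>>> arm_command([
  [44.8, -33.6, 0, 0.61, 0],
  [44.8, -33.6, 0, 0.61, 0],
  [44.8, -33.6, 0, 0.61, 0],
  [44.8, -33.6, 0, 0.61, 0],
  [44.8, -33.6, 0, 0.61, 0],
], newtons=20)

```text
time: 0.78
position: [0.369, -0.3428, 0.2225]
tool_rot: [0.988, -0.153, 0.0, -0.0]
ft_force: [1.1, -1.1, 0.1]
grip_width: 0.0449
```

```bash
python3 -c "
from h import *
print(move_to(to_w(-120,-18.5),.15,yaw))"
```

```text
[ 7.479e+00 -2.316e+01  7.248e+00 -1.000e-03]
```

>>> arm_command([
  [7.5, -23.2, 0, 0, 0],
  [7.5, -23.2, 0, 0, 0],
  [7.5, -23.2, 0, 0, 0],
  [7.5, -23.2, 3, 0, 0],
  [7.5, -23.2, 5, 0, 0],
])

```text
time: 1.4
position: [0.5112, -0.1423, 0.1716]
tool_rot: [0.989, -0.15, 0.0, -0.0]
ft_force: [-0.8, -0.7, -1.1]
grip_width: 0.0014
```

```bash
python3 - <<'E'
from h import *
print(move_to(to_w(-120,-18.5),.115,yaw))
s=robot.get_obs(); print(s['position'],to_ch(s['position']),s['ft_force'],s['grip_width'])
snap('top','top1');snap('scene','scene1')
a=cv2.resize(load('top1')['im'][110:230,260:420],None,fx=2.5,fy=2.5,interpolation=cv2.INTER_CUBIC)
b=cv2.resize(load('scene1')['im'][60:270,60:260],None,fx=2,fy=2,interpolation=cv2.INTER_CUBIC)
o=np.zeros((420,800,3),np.uint8);o[:300,:400]=a;o[:420,400:800]=b;cv2.imwrite('pics/c1.png',o[:,:,::-1])
E
```

```text
[0.008 0.253 5.664 0.006]
[ 0.51119465 -0.14230755  0.17164267] [-120.0984648  -15.9692161] [-0.76290241 -0.66406241 -1.11116727] 0.001443258981231057
```

View pics/c1.png

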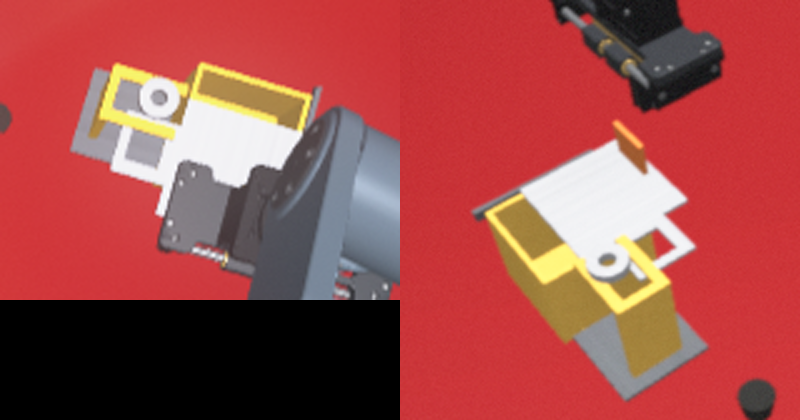

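The hand is behind the tab on its robot side and clear of everything (tab at (625,145) in the right crop). Next I lower beside it.

>>> arm_command([
  [0, 0.25, 3, 0, 0],
  [0, 0.25, 5.4, 0, 0],
  [0.8, 0.25, 5.4, 0, 0],
  [1.2, 0.25, 5.4, 0, 0],
])

```text
time: 2.0
position: [0.5205, -0.1529, 0.1193]
tool_rot: [0.988, -0.153, -0.0, 0.0]
ft_force: [-3.8, -1.8, -0.7]
grip_width: 0.0003
```

>>> arm_command([
  [0.6, 0, 0, 0, 0],
  [1.2, 0, 0, 0, 0],
  [1.8, 0, 0, 0, 0],
  [2.4, 0, 0, 0, 0],
  [3.0, 0, 0, 0, 0],
])

```text
time: 2.62
position: [0.5496, -0.1611, 0.1188]
tool_rot: [0.988, -0.153, 0.0, -0.0]
ft_force: [-4.0, -0.9, 2.2]
grip_width: 0.0002
```

>>> arm_command([
  [0.6, 0, 0, 0, 0],
  [1.2, 0, 0, 0, 0],
  [1.8, 0, 0, 0, 0],
  [2.2, 0, 0, 0, 0],
  [2.4, 0, 0, 0, 0],
])

```text
time: 3.25
position: [0.5612, -0.1643, 0.1178]
tool_rot: [0.988, -0.152, -0.013, -0.002]
ft_force: [-25.4, 3.8, 18.2]
grip_width: 0.0006
```

```bash
python3 - <<'E'
from h import *
s=robot.get_obs(); print(s['position'],to_ch(s['position']),s['ft_force'],s['ft_force'][:2]@CX)
E
```

```text
[ 0.56124671 -0.16429573  0.11776009] [-65.74074496 -21.79391398] [-25.3882198    3.84805416  18.24721519] -25.363349902353686
```

>>> arm_command([
  [-1.2, 0, 0, 0, 0],
  [-2.4, 0, 0, 0, 0],
  [-2.8, 0, -2, 0, 0],
  [-2.8, 0, -6, 0, 0],
  [-2.8, 0, -10, 0, 0],
])

```text
time: 3.88
position: [0.5465, -0.1601, 0.2196]
tool_rot: [0.988, -0.153, 0.001, 0.0]
ft_force: [0.4, -0.4, -0.4]
grip_width: 0.0006
```

```bash
python3 - <<'E'
from h import *
s=robot.get_obs(); print(s['position'],to_ch(s['position']),s['ft_force'])
snap('top','top2');snap('scene','scene2')
a=cv2.resize(load('top2')['im'][110:230,260:420],None,fx=2.5,fy=2.5,interpolation=cv2.INTER_CUBIC)
b=cv2.resize(load('scene2')['im'][60:270,60:260],None,fx=2,fy=2,interpolation=cv2.INTER_CUBIC)
o=np.zeros((420,800,3),np.uint8);o[:300,:400]=a;o[:420,400:800]=b;cv2.imwrite('pics/c2.png',o[:,:,::-1])
for n in ['top2','scene2']:
    L=load(n); P=cloud(L);C=to_ch(P);z=P[...,2]
    near=(abs(C[...,0])<160)&(abs(C[...,1])<160)
    tab=near&(z>.13)&(z<.148)&(C[...,1]<40)
    if tab.sum()>5: tab=big(tab);print(n,tab.sum(),C[tab].min(0),C[tab].max(0))
E
```

```text
[ 0.54646803 -0.16011331  0.21962872] [-81.09228676 -22.27589703] [ 0.36648676 -0.43622233 -0.42845889]
scene2 107 [-54.16977729 -43.45942876] [-47.55332464   8.61763227]
```

View pics/c2.png

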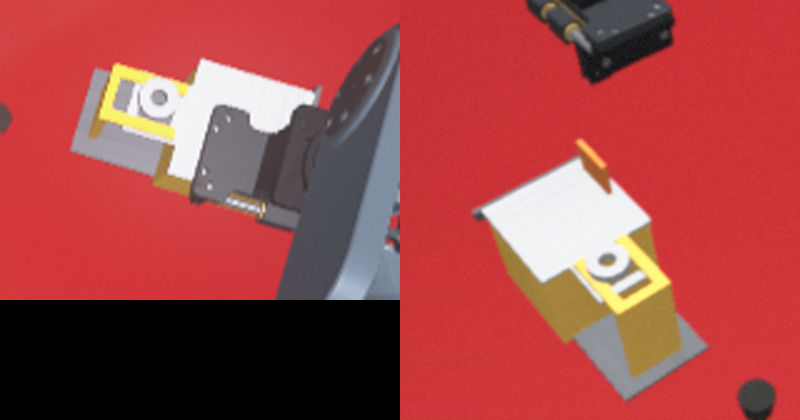

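```bash
python3 - <<'E'
from h import *
for n in ['scene0','scene2','top2']:
    L=load(n); P=cloud(L);C=to_ch(P);z=P[...,2]; im=L['im']; hsv=cv2.cvtColor(im,cv2.COLOR_RGB2HSV); S=hsv[...,1];V=hsv[...,2]
    near=(abs(C[...,0])<130)&(abs(C[...,1])<160)
    g=near&(S<60)&(V>140)&(z>.098)&(z<.109)
    for y0 in (-50,-30,0,30,50,104,110,116):
        m=g&(abs(C[...,1]-y0)<4); print(n,y0,m.sum(),(C[m][:,0].min().round(1),C[m][:,0].max().round(1)) if m.sum() else '')
E
```

```text
scene0 -50 145 (np.float64(-96.8), np.float64(16.7))
scene0 -30 155 (np.float64(-92.6), np.float64(16.6))
scene0 0 155 (np.float64(-107.5), np.float64(17.0))
scene0 30 182 (np.float64(-107.9), np.float64(17.5))
scene0 50 188 (np.float64(-106.0), np.float64(16.9))
scene0 104 36 (np.float64(-76.6), np.float64(-12.1))
scene0 110 66 (np.float64(-76.5), np.float64(-12.1))
scene0 116 90 (np.float64(-77.0), np.float64(-12.8))
scene2 -50 151 (np.float64(-52.4), np.float64(59.9))
scene2 -30 159 (np.float64(-49.3), np.float64(59.9))
scene2 0 184 (np.float64(-62.7), np.float64(60.7))
scene2 30 182 (np.float64(-62.7), np.float64(60.6))
scene2 50 197 (np.float64(-63.9), np.float64(60.8))
scene2 104 8 (np.float64(-2.8), np.float64(31.0))
scene2 110 44 (np.float64(-19.1), np.float64(31.2))
scene2 116 76 (np.float64(-19.5), np.float64(31.0))
top2 -50 21 (np.float64(44.5), np.float64(61.0))
top2 -30 57 (np.float64(10.8), np.float64(60.0))
top2 0 46 (np.float64(22.1), np.float64(60.7))
top2 30 49 (np.float64(19.0), np.float64(61.9))
top2 50 141 (np.float64(-62.3), np.float64(61.2))
top2 104 8 (np.float64(-32.1), np.float64(28.0))
top2 110 22 (np.float64(-31.8), np.float64(17.6))
top2 116 38 (np.float64(-32.3), np.float64(17.7))
```

```bash
python3 - <<'E'
from h import *
L=load('top0');P=cloud(L);z=P[...,2]
for (a,b,c,d) in [(255,295,175,215),(210,240,115,165),(205,245,178,222)]:
    m=np.zeros(z.shape,bool);m[a:b,c:d]=1;m&=(z>.07)&(z<.4); print(P[m].min(0).round(3),P[m].max(0).round(3))
print(move_to((.4787,.2472),.22,-.244))
E
```

```text
[0.337 0.225 0.112] [0.39  0.256 0.203]
[0.46 0.34 0.07] [0.496 0.392 0.204]
[0.461 0.235 0.089] [0.496 0.255 0.153]
[-19.123 -36.828   0.359  -0.063]
```

```bash
python3 - <<'E'
from h import *
c=np.array([.4787,.2472])
for n,rs in [('top0',[(255,295,175,215),(210,240,115,165)]),('scene0',[(115,205,375,410),(185,270,405,455)])]:
  L=load(n);P=cloud(L);z=P[...,2]
  for (a,b,e,d) in rs:
    m=np.zeros(z.shape,bool);m[a:b,e:d]=1;m&=(z>.16)&(z<.22); 
    if m.sum()<4: print(n,m.sum()); continue
    p=P[m]; r=cv2.minAreaRect((p[:,:2]*1000).astype(np.float32)); print(n,m.sum(),'z',p[:,2].max().round(3),'box',cv2.boxPoints(r).round(0).tolist(),r[2])
    d_=p[:,:2]-c; rr=np.hypot(*d_.T); an=np.degrees(np.arctan2(d_[:,1],d_[:,0])); print(' r',rr.min().round(4),rr.max().round(4),'ang',an.min().round(1),an.max().round(1))
    for jaw in (76,66,61,56,86,96,46):
        t=np.radians(jaw); u=d_@[np.cos(t),np.sin(t)]; w=d_@[-np.sin(t),np.cos(t)]
        print('  jaw',jaw,'u',u.min().round(3),u.max().round(3),'w',w.min().round(3),w.max().round(3))
E
```

```text
top0 233 z 0.203 box [[336.0, 240.0], [386.0, 228.0], [390.0, 245.0], [340.0, 257.0]] 77.08734130859375
 r 0.0888 0.1416 ang -179.9 180.0
  jaw 76 u -0.041 -0.023 w 0.085 0.137
  jaw 66 u -0.064 -0.038 w 0.077 0.13
  jaw 61 u -0.075 -0.045 w 0.072 0.125
  jaw 56 u -0.085 -0.051 w 0.066 0.12
  jaw 86 u -0.025 -0.001 w 0.088 0.141
  jaw 96 u -0.009 0.023 w 0.089 0.141
  jaw 46 u -0.103 -0.063 w 0.054 0.105
top0 236 z 0.204 box [[458.0, 386.0], [480.0, 339.0], [496.0, 347.0], [474.0, 393.0]] 25.30533218383789
 r 0.0923 0.1449 ang 80.4 97.8
  jaw 76 u 0.09 0.139 w 0.008 0.051
  jaw 66 u 0.085 0.13 w 0.025 0.073
  jaw 61 u 0.081 0.124 w 0.034 0.083
  jaw 56 u 0.077 0.117 w 0.042 0.093
  jaw 86 u 0.092 0.144 w -0.01 0.028
  jaw 96 u 0.092 0.145 w -0.027 0.004
  jaw 46 u 0.067 0.1 w 0.057 0.11
scene0 462 z 0.203 box [[333.0, 241.0], [386.0, 228.0], [391.0, 247.0], [337.0, 260.0]] 76.4251480102539
 r 0.0887 0.1425 ang -180.0 180.0
  jaw 76 u -0.041 -0.022 w 0.085 0.14
  jaw 66 u -0.063 -0.037 w 0.078 0.134
  jaw 61 u -0.074 -0.044 w 0.073 0.129
  jaw 56 u -0.084 -0.05 w 0.068 0.123
  jaw 86 u -0.025 0.001 w 0.088 0.142
  jaw 96 u -0.008 0.025 w 0.088 0.142
  jaw 46 u -0.103 -0.062 w 0.055 0.109
scene0 658 z 0.204 box [[456.0, 386.0], [479.0, 339.0], [498.0, 349.0], [475.0, 396.0]] 26.204130172729492
 r 0.0936 0.1474 ang 80.5 98.2
  jaw 76 u 0.091 0.141 w 0.008 0.053
  jaw 66 u 0.085 0.132 w 0.026 0.075
  jaw 61 u 0.082 0.126 w 0.034 0.085
  jaw 56 u 0.077 0.119 w 0.043 0.094
  jaw 86 u 0.093 0.146 w -0.01 0.029
  jaw 96 u 0.093 0.147 w -0.028 0.005
  jaw 46 u 0.067 0.102 w 0.058 0.111
```

>>> arm_command([
  [-3, -6, -2, -0.18, 3],
  [-6, -12, -4, -0.36, 3],
  [-9, -17.5, -4, -0.54, 3],
  [-12, -23, -4, -0.72, 3],
  [-14.4, -27.8, -4, -0.9, 3.6],
])

```text
time: 4.6
position: [0.4933, 0.1449, 0.2583]
tool_rot: [0.956, 0.295, 0.001, -0.0]
ft_force: [0.8, -0.7, -0.1]
grip_width: 0.0328
```

```bash
python3 -c "
from h import *
print(move_to((.4787,.2472),.26,2.461), robot.get_obs()['q'])"
```

```text
[ 4.554 -9.274 -0.166 -1.863] [6.77477349e-02 3.32704810e-01 1.66534511e+00 7.00347644e-04
 1.14116240e+00 1.03998431e+00]
```

>>> arm_command([
  [4.5, -9.3, 0, -0.18, 3.6],
  [4.5, -9.3, 0, -0.36, 3.6],
  [4.5, -9.3, 0, -0.54, 3.6],
  [4.5, -9.3, 0, -0.72, 3.6],
  [4.5, -9.3, 0, -0.9, 3.6],
])

```text
time: 5.22
position: [0.4788, 0.2458, 0.2579]
tool_rot: [0.732, 0.681, 0.001, 0.0]
ft_force: [-0.1, -0.9, -0.1]
grip_width: 0.0363
```

>>> arm_command([
  [0, 0, 0, -0.18, 3.6],
  [0, 0, 0, -0.36, 3.6],
  [0, 0, 0, -0.54, 3.6],
  [0, 0, 0, -0.72, 3.6],
  [0, 0, 0, -0.9, 3.6],
])

```text
time: 5.85
position: [0.479, 0.2455, 0.2579]
tool_rot: [0.363, 0.932, 0.001, 0.0]
ft_force: [-0.2, -0.6, -0.0]
grip_width: 0.0359
```

```bash
python3 - <<'E'
from h import *
print(move_to((.4787,.2472),.18,2.461), robot.get_obs()['q'])
snap('wrist','wrist3')
E
```

```text
[ 0.133  0.106  7.791 -0.062] [ 2.65603459e-01  3.67803317e-01  1.60893899e+00  6.82993429e-04
  1.16360893e+00 -5.62614361e-01]
```

View pics/wrist3.png

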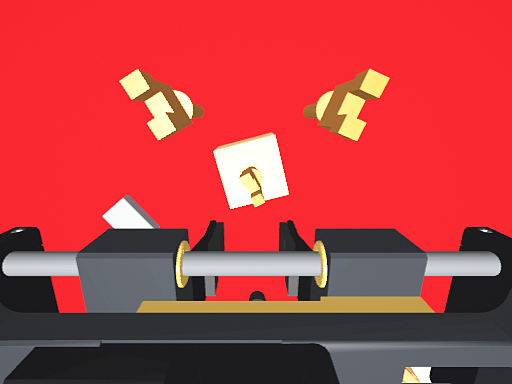

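Wrist view: the block is at (252,172) with the small wrench at (253,186) between the fingers, and the two big wrenches at (160,105) and (347,105), clear of the hand's width. I check the wrench position from this view.

```bash
python3 - <<'E'
from h import *
L=load('wrist3');P=cloud(L);z=P[...,2]
m=np.zeros(z.shape,bool);m[150:215,225:285]=1
m=m&(z>.143)&(z<.156); p=P[m]; print(m.sum(),p.mean(0).round(4),cv2.minAreaRect((p[:,:2]*1000).astype(np.float32)))
m=np.zeros(z.shape,bool);m[130:215,205:295]=1;m&=(z>.055)&(z<.064);print(cv2.minAreaRect((P[m][:,:2]*1000).astype(np.float32)))
E
```

```text
270 [0.4771 0.2495 0.1495] ((477.6292419433594, 249.18637084960938), (12.010887145996094, 35.866004943847656), 75.96263885498047)
((477.9997253417969, 249.1586456298828), (85.09158325195312, 85.18038940429688), 62.02670669555664)
```

>>> arm_command([
  [0.2, 0.15, 4, -0.06, 3.6],
  [0.2, 0.15, 8, -0.06, 3.6],
  [0.2, 0.15, 11, -0.06, 3.6],
  [0.2, 0.15, 14, -0.06, 3.6],
  [0.2, 0.15, 15.9, -0.06, 3.6],
])

```text
time: 6.52
position: [0.4778, 0.2477, 0.0976]
tool_rot: [0.339, 0.941, -0.0, -0.0]
ft_force: [-0.8, 0.0, -0.0]
grip_width: 0.0363
```

```bash
python3 - <<'E'
from h import *
s=robot.get_obs();print(s['position'],s['ft_force'],move_to((.4782,.248),.0985,2.461))
snap('wrist','wrist4');snap('scene','scene4')
a=load('wrist4')['im'][100:320,100:400]; b=cv2.resize(load('scene4')['im'][80:300,300:500],None,fx=2,fy=2)
o=np.zeros((600,800,3),np.uint8);o[:220,:300]=a;o[:440,400:800]=b;cv2.imwrite('pics/c4.png',o[:,:,::-1])
E
```

```text
[0.47778547 0.24768089 0.09757006] [-0.79023755  0.00087385 -0.04707869] [-0.012  0.051 -0.093 -0.011]
```

View pics/c4.png

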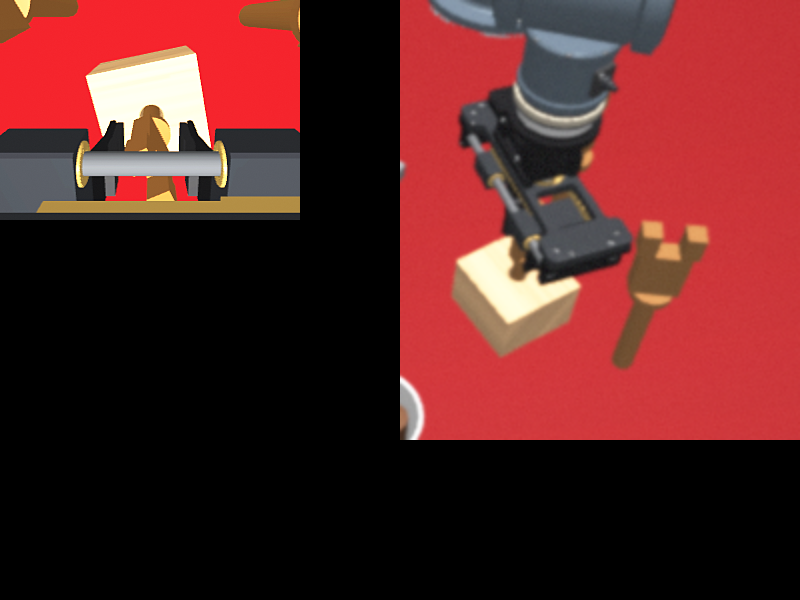

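The wrench at (150,130) in the left crop stands between the open fingers, and the big wrench is well beside the body. Closing gently.

>>> arm_command([
  [0, 0, -0.2, 0, 1.8],
  [0, 0, -0.2, 0, 1.2],
  [0, 0, -0.2, 0, 0.8],
  [0, 0, -0.2, 0, 0.6],
  [0, 0, -0.2, 0, 0.6],
], newtons=12)

```text
time: 7.25
position: [0.4785, 0.2477, 0.1023]
tool_rot: [0.338, 0.941, 0.0, 0.001]
ft_force: [-0.9, 0.3, 5.9]
grip_width: 0.0122
```

>>> arm_command([
  [0, 0, 0, 0, 0.6],
  [0, 0, 0, 0, 0.6],
  [0, 0, 0, 0, 0.6],
], newtons=35)

```text
time: 7.62
position: [0.4785, 0.2477, 0.1023]
tool_rot: [0.338, 0.941, 0.0, 0.001]
ft_force: [-0.1, -0.0, 5.6]
grip_width: 0.0118
```

```bash
python3 - <<'E'
from h import *
s=robot.get_obs();print(s['position'],s['ft_force'],s['moment'],s['grip_width'])
snap('wrist','wrist5');snap('scene','scene5')
a=load('wrist5')['im'][100:320,100:400]; b=cv2.resize(load('scene5')['im'][80:300,300:500],None,fx=2,fy=2)
o=np.zeros((440,800,3),np.uint8);o[:220,:300]=a;o[:440,400:800]=b;cv2.imwrite('pics/c5.png',o[:,:,::-1])
E
```

```text
[0.47848824 0.24771798 0.10233727] [-0.14591628 -0.01665916  5.56674772] [ 0.02130896  0.00494745 -0.01849514] 0.011842755527446123
```

View pics/c5.png

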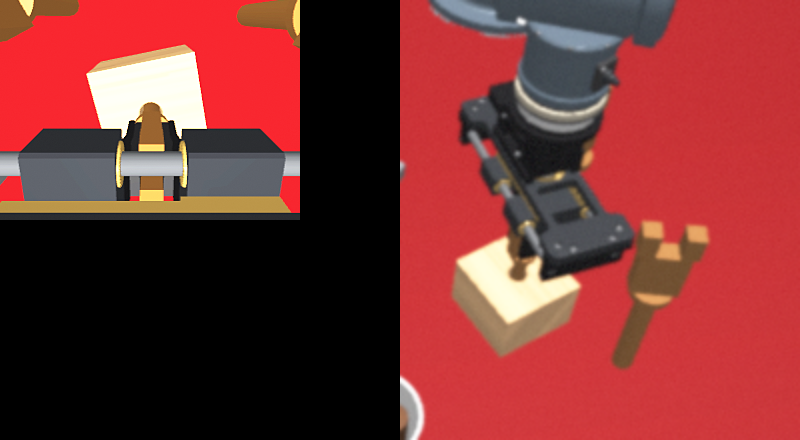

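>>> arm_command([
  [0, 0, -0.5, 0, 0.6],
  [0, 0, -1.5, 0, 0.6],
  [0, 0, -3, 0, 0.6],
  [0, 0, -6, 0, 0.6],
  [0, 0, -10, 0, 0.6],
])

```text
time: 8.35
position: [0.4772, 0.2473, 0.2024]
tool_rot: [0.338, 0.941, -0.001, -0.001]
ft_force: [0.2, 0.0, -2.8]
grip_width: 0.0116
```

```bash
python3 - <<'E'
from h import *
s=robot.get_obs();print(s['position'],s['ft_force'],s['moment'],s['grip_width'],s['q'])
snap('wrist','wrist6');snap('scene','scene6')
a=load('wrist6')['im'][100:320,100:400]; b=cv2.resize(load('scene6')['im'][80:300,300:500],None,fx=2,fy=2)
o=np.zeros((440,800,3),np.uint8);o[:220,:300]=a;o[:440,400:800]=b;cv2.imwrite('pics/c6.png',o[:,:,::-1])
E
```

```text
[0.47718055 0.24728382 0.2024068 ] [ 0.20687942  0.01960425 -2.75047502] [ 0.01190006 -0.17379811  0.00406439] 0.011646098751914013 [ 2.70091096e-01  4.37163524e-01  1.67284854e+00 -7.64261269e-06
  1.03360175e+00 -6.11889102e-01]
```

View pics/c6.png

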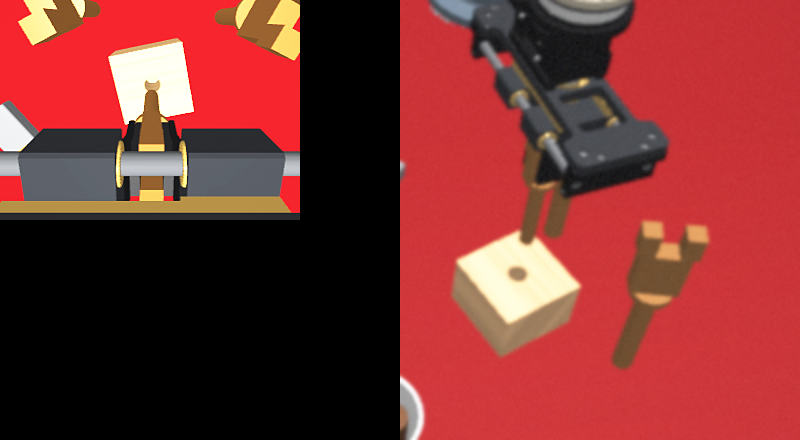

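```bash
python3 -c "
from h import *
t=to_w(5,93.5);print(t,move_to(t,.275,2.461))"
```

```text
[ 0.66353754 -0.07578852] [-3.4698e+01 -1.3448e+01 -6.8480e+00 -8.0000e-03]
```

>>> arm_command([
  [-1.5, -0.6, -4, 0, 0.6],
  [-6, -2.3, -7, 0, 0.6],
  [-11, -4.3, -7, 0, 0.6],
  [-16, -6.2, -7, 0, 0.6],
  [-21, -8.1, -7, 0, 0.6],
])

```text
time: 9.07
position: [0.5885, 0.0501, 0.271]
tool_rot: [0.338, 0.941, -0.0, -0.001]
ft_force: [0.3, -0.4, -3.1]
grip_width: 0.0116
```

>>> arm_command([
  [-5, -1.9, 0, 0, 0.6],
  [-9.5, -3.7, 0, 0, 0.6],
  [-12, -4.7, 0, 0, 0.6],
  [-13.3, -5.2, 0, 0, 0.6],
  [-13.7, -5.3, 0, 0, 0.6],
])

```text
time: 9.7
position: [0.6602, -0.0765, 0.2708]
tool_rot: [0.338, 0.941, 0.0, -0.001]
ft_force: [-0.9, 0.6, -3.9]
grip_width: 0.0118
```

>>> arm_command([
  [0, 0, 0, 0, 0.6],
  [0, 0, 0, 0, 0.6],
])

```text
time: 9.95
position: [0.6601, -0.0751, 0.2716]
tool_rot: [0.337, 0.942, 0.0, -0.0]
ft_force: [-0.2, 1.0, -2.2]
grip_width: 0.0119
```

```bash
python3 - <<'E'
from h import *
s=robot.get_obs();print(s['position'],to_ch(s['position']),s['ft_force'],s['moment'],s['grip_width'],s['joint_velocities'].round(3))
for n in ['wrist','top','scene']: snap(n,n+'7')
a=cv2.resize(load('wrist7')['im'][90:300,130:380],None,fx=1.6,fy=1.6); b=cv2.resize(load('scene7')['im'][60:260,90:290],None,fx=2,fy=2)
o=np.zeros((400,800,3),np.uint8);o[:336,:400]=a;o[:400,400:800]=b;cv2.imwrite('pics/c7.png',o[:,:,::-1])
E
```

```text
[ 0.66012592 -0.07513132  0.27162263] [ 1.54935367 93.09487059] [-0.24012665  1.00303183 -2.249562  ] [ 0.05488875 -0.18535664  0.0328996 ] 0.011907948924305795 [-0.001 -0.002 -0.004 -0.002 -0.004 -0.001]
```

View pics/c7.png

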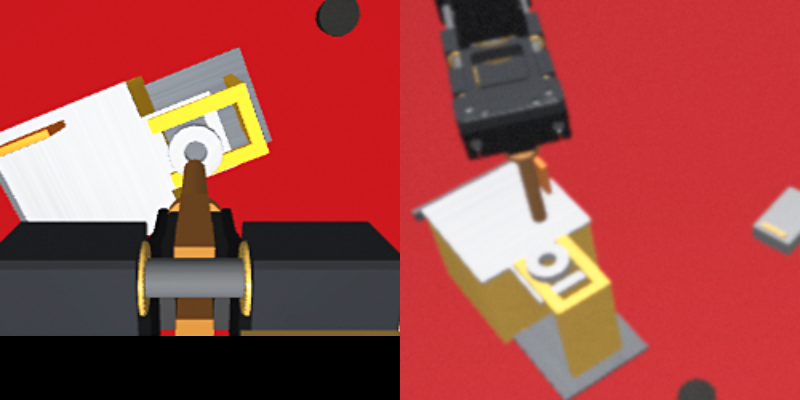

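```bash
cat > m.py <<'E'
from h import *
from scipy.optimize import least_squares
def ringfit(n,occl=None):
    L=load(n);P=cloud(L);z=P[...,2];C=to_ch(P)
    hsv=cv2.cvtColor(L['im'],cv2.COLOR_RGB2HSV)
    m=(np.hypot(C[...,0]-5,C[...,1]-93)<30)&(z>.1195)&(z<.1275)&(hsv[...,1]<80)
    m=big(m)
    h,w=m.shape; u,v=np.meshgrid(np.arange(w),np.arange(h))
    K=L['mtx'];E=np.linalg.inv(L['ext'])
    pts=np.array([on_plane(L,a,b,.124)[:2] for a,b in zip(u[m],v[m])]); c=to_ch(pts)
    # edge points: convex hull for outer
    hull=cv2.convexHull(c.astype(np.float32))[:,0]
    f=least_squares(lambda p:np.hypot(hull[:,0]-p[0],hull[:,1]-p[1])-p[2],[5,93,21],loss='soft_l1',f_scale=.7)
    cc=f.x[:2]
    # hole: boundary points near r~8.5
    er=m&~cv2.erode(m.astype(np.uint8),np.ones((3,3),np.uint8)).astype(bool)
    ce=to_ch(np.array([on_plane(L,a,b,.124)[:2] for a,b in zip(u[er],v[er])])); r=np.hypot(*(ce-cc).T); ih=ce[r<13]
    g=least_squares(lambda p:np.hypot(ih[:,0]-p[0],ih[:,1]-p[1])-p[2],[*cc,8.5],loss='soft_l1',f_scale=.7) if len(ih)>6 else None
    return f.x.round(2),(g.x.round(2) if g else None),m.sum()
def handle(n,roi):
    L=load(n); hsv=cv2.cvtColor(L['im'],cv2.COLOR_RGB2HSV);H,S,V=[hsv[...,i].astype(int) for i in range(3)]
    r=np.zeros(H.shape,bool);a,b,c,d=roi;r[a:b,c:d]=1
    P=cloud(L)
    m=r&(H>3)&(H<18)&(S>90)&(P[...,2]>.15)
    return L,P,big(m)
E
python3 - <<'E'
from m import *
for n in ['top0','scene0','scene7','wrist7','top2']: print(n,*ringfit(n))
for n,roi in [('scene7',(120,180,130,185)),('wrist7',(180,240,235,280))]:
    L,P,m=handle(n,roi); vs=np.where(m.any(1))[0]
    for v in vs[::2 if n[0]=='s' else 3]:
        us=np.where(m[v])[0]; print(n,v,us.min(),us.max(),P[v,int(us.mean())].round(4))
E
```

```text
top0 [ 3.93 93.51 20.22] [ 4.2  93.4  10.33] 176
scene0 [ 5.18 96.05 20.98] [ 4.84 94.97  9.19] 267
scene7 [ 5.16 96.21 21.14] [ 4.27 95.46  8.83] 278
wrist7 [ 2.98 94.69 20.4 ] [ 3.53 94.6   9.21] 628
top2 [ 3.95 93.49 20.17] [ 4.19 93.57 10.36] 172
scene7 132 158 159 [ 7.065e-01 -1.000e-04  3.431e-01]
scene7 134 155 158 [ 0.6627 -0.0573  0.2749]
scene7 136 142 158 [ 0.6707 -0.0635  0.2738]
scene7 138 144 157 [ 0.6679 -0.0681  0.2646]
scene7 140 147 156 [ 0.6684 -0.0664  0.2614]
scene7 142 150 156 [ 0.6632 -0.0691  0.251 ]
scene7 144 150 157 [ 0.6643 -0.069   0.2473]
scene7 146 151 157 [ 0.6633 -0.069   0.2417]
scene7 148 151 158 [ 0.6641 -0.0694  0.2374]
scene7 150 152 158 [ 0.6634 -0.0689  0.2322]
scene7 152 153 159 [ 0.662  -0.0694  0.2259]
scene7 154 153 158 [ 0.6647 -0.0699  0.2231]
scene7 156 154 159 [ 0.6645 -0.0689  0.2185]
scene7 158 154 159 [ 0.6656 -0.069   0.2145]
scene7 160 155 160 [ 0.6632 -0.0706  0.2065]
scene7 162 155 160 [ 0.6646 -0.0702  0.2028]
scene7 164 156 161 [ 0.6642 -0.0694  0.1978]
scene7 166 157 161 [ 0.6629 -0.0698  0.1912]
scene7 168 157 161 [ 0.6649 -0.0687  0.1885]
wrist7 190 248 254 [ 0.654  -0.0693  0.1828]
wrist7 193 246 257 [ 0.654  -0.0693  0.1935]
wrist7 196 245 257 [ 0.6539 -0.0692  0.204 ]
wrist7 199 245 257 [ 0.654  -0.0693  0.2128]
wrist7 202 244 258 [ 0.6541 -0.0694  0.2207]
wrist7 205 244 259 [ 0.6541 -0.0694  0.2289]
wrist7 208 244 259 [ 0.6539 -0.0693  0.2368]
wrist7 211 243 260 [ 0.6479 -0.0643  0.2656]
wrist7 214 241 262 [ 0.6479 -0.0643  0.2714]
wrist7 217 238 265 [ 0.648  -0.0645  0.2763]
wrist7 220 236 267 [ 0.6484 -0.064   0.2812]
wrist7 223 235 261 [ 0.6474 -0.0648  0.2867]
wrist7 226 241 261 [ 0.6476 -0.0642  0.2919]
wrist7 229 240 262 [ 0.6455 -0.0624  0.3026]
wrist7 232 240 263 [ 0.6454 -0.0624  0.3065]
wrist7 235 239 263 [ 0.6458 -0.0627  0.309 ]
wrist7 238 239 263 [ 0.6456 -0.0626  0.3131]
```

>>> arm_command([
  [-1.6, 0.1, 1, 0, 0.6],
  [-3.2, 0.15, 2.5, 0, 0.6],
  [-3.2, 0.15, 4, 0, 0.6],
  [-3.2, 0.15, 4, 0, 0.6],
  [-3.2, 0.15, 4, 0, 0.6],
])

```text
time: 10.72
position: [0.6861, -0.0955, 0.2312]
tool_rot: [0.338, 0.941, 0.0, -0.0]
ft_force: [0.6, 0.5, -2.3]
grip_width: 0.0118
```

```bash
python3 - <<'E'
from m import *
s=robot.get_obs();print(s['position'],to_ch(s['position']),s['ft_force'],s['grip_width'])
for n in ['wrist','scene']: snap(n,n+'8')
print(ringfit('wrist8'),ringfit('scene8'))
L,P,m=handle('wrist8',(150,240,235,280)); m=big(np.isin(np.arange(m.shape[0]),np.arange(0,240))[:,None]&m)
L=load('wrist8');P=cloud(L);hsv=cv2.cvtColor(L['im'],cv2.COLOR_RGB2HSV);H,S=hsv[...,0],hsv[...,1]
m=np.zeros(H.shape,bool);m[150:240,235:280]=1;m&=(H>3)&(H<18)&(S>90)&(P[...,2]>.125)
m=big(m)
for v in np.where(m.any(1))[0][::4]:
    us=np.where(m[v])[0];print(v,us.min(),us.max(),P[v,int(us.mean())].round(4))
a=cv2.resize(L['im'][90:290,110:390],None,fx=2.5,fy=2.5,interpolation=cv2.INTER_CUBIC);cv2.imwrite('pics/c8.png',a[:,:,::-1])
E
```

```text
[ 0.68610851 -0.09549071  0.23121063] [32.47179293 81.54483955] [ 0.6462458   0.4849068  -2.29734825] 0.011752949548689268
(array([ 3.24, 94.5 , 20.32]), array([ 3.28, 94.41,  9.11]), np.int64(1062)) (array([ 5.05, 95.97, 20.95]), array([ 5.  , 94.95,  9.13]), np.int64(270))
190 248 254 [ 0.6798 -0.0895  0.1435]
194 245 257 [ 0.6799 -0.0896  0.1568]
198 245 258 [ 0.6799 -0.0896  0.1696]
202 244 258 [ 0.6801 -0.0898  0.1805]
206 244 259 [ 0.6802 -0.0899  0.1906]
210 244 259 [ 0.6802 -0.0899  0.2001]
214 241 262 [ 0.674  -0.0848  0.2304]
218 237 266 [ 0.6739 -0.0847  0.238 ]
222 235 268 [ 0.6739 -0.0847  0.2447]
226 241 261 [ 0.6739 -0.0847  0.2507]
230 240 262 [ 0.6713 -0.0826  0.264 ]
234 239 263 [ 0.6719 -0.0832  0.2671]
238 239 263 [ 0.6712 -0.0826  0.2738]
```

View pics/c8.png

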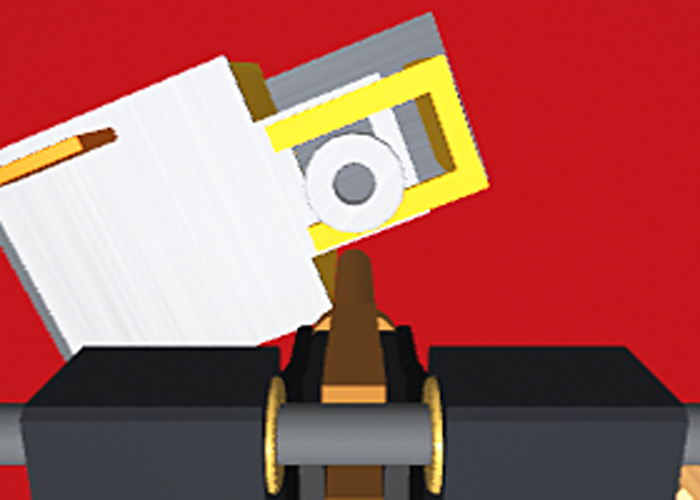

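Ring hole at (353,184) in the crop, unoccluded, with the handle's tip at (355,258).

```bash
python3 - <<'E'
from m import *
r=to_w(3.25,94.45); ax=np.array([.6798,-.0895])+.007*np.array([np.cos(2.461),np.sin(2.461)])*-1
s=robot.get_obs();t=2*np.arctan2(s['tool_rot'][1],s['tool_rot'][0]);d=r-ax
print(r,ax,'theta',t,'tool dx,dy cm',d@[np.cos(t),np.sin(t)]*100,d@[np.sin(t),-np.cos(t)]*100, 'target TCP',s['position'][:2]+d)
E
```

```text
[ 0.66215671 -0.07435384] [ 0.6852404  -0.09390478] theta 2.4529878233210995 tool dx,dy cm 3.0247535787450066 0.042715044025385854 target TCP [ 0.66344591 -0.07598896]
```

>>> arm_command([
  [1.5, 0, 0, 0, 0.6],
  [3.0, 0.05, 0, 0, 0.6],
  [3.0, 0.05, 0.4, 0, 0.6],
  [3.0, 0.05, 0.8, 0, 0.6],
  [3.0, 0.05, 0.8, 0, 0.6],
])

```text
time: 11.45
position: [0.6634, -0.0764, 0.2229]
tool_rot: [0.338, 0.941, -0.0, -0.0]
ft_force: [0.0, -0.7, -1.6]
grip_width: 0.012
```

```bash
python3 - <<'E'
from m import *
s=robot.get_obs();print(s['position'],to_ch(s['position']),s['ft_force'],s['moment'])
for n in ['wrist','scene']: snap(n,n+'9')
print(ringfit('wrist9'))
L=load('wrist9');P=cloud(L);hsv=cv2.cvtColor(L['im'],cv2.COLOR_RGB2HSV);H,S=hsv[...,0],hsv[...,1]
m=np.zeros(H.shape,bool);m[150:240,235:280]=1;m&=(H>3)&(H<18)&(S>90)&(P[...,2]>.1255)
m=big(m)
for v in np.where(m.any(1))[0][:24:3]:
    us=np.where(m[v])[0];print(v,us.min(),us.max(),P[v,int(us.mean())].round(4))
a=cv2.resize(L['im'][140:240,180:320],None,fx=2.8,fy=2.8,interpolation=cv2.INTER_CUBIC);b=cv2.resize(load('scene9')['im'][120:240,100:220],None,fx=3.3,fy=3.3,interpolation=cv2.INTER_CUBIC)
o=np.zeros((400,800,3),np.uint8);o[:280,:392]=a;o[:396,400:796]=b
cv2.imwrite('pics/c9.png',o[:,:,::-1])
E
```

```text
[ 0.66343624 -0.07637105  0.22292316] [ 5.07957935 92.9141098 ] [ 0.01600661 -0.67840716 -1.55325678] [ 0.09396485 -0.13598888 -0.00763571]
(array([ 2.84, 94.71, 20.41]), array([ 3.83, 94.36,  9.34]), np.int64(852))
190 248 254 [ 0.6571 -0.0704  0.1351]
193 246 257 [ 0.6573 -0.0705  0.1451]
196 245 258 [ 0.6573 -0.0705  0.155 ]
199 245 257 [ 0.6572 -0.0705  0.1644]
202 244 258 [ 0.6573 -0.0706  0.1725]
205 244 258 [ 0.6575 -0.0708  0.1797]
208 244 258 [ 0.6574 -0.0707  0.1875]
211 243 260 [ 0.6509 -0.0654  0.2178]
```

View pics/c9.png

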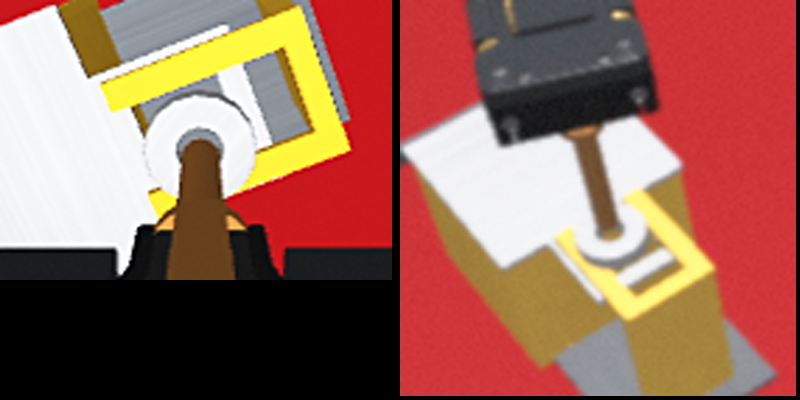

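Both views show the tip centred over the ring hole. I feel downward slowly.

>>> arm_command([
  [0.05, 0, 0, 0, 0.6],
  [0.05, 0, 0.2, 0, 0.6],
  [0.05, 0, 0.4, 0, 0.6],
  [0.05, 0, 0.55, 0, 0.6],
  [0.05, 0, 0.7, 0, 0.6],
])

```text
time: 12.18
position: [0.6631, -0.0759, 0.2164]
tool_rot: [0.338, 0.941, -0.0, -0.0]
ft_force: [-0.0, -0.4, -2.6]
grip_width: 0.0118
```

>>> arm_command([
  [0, 0, 0.12, 0, 0.6],
  [0, 0, 0.24, 0, 0.6],
  [0, 0, 0.36, 0, 0.6],
])

```text
time: 12.55
position: [0.6631, -0.0759, 0.2129]
tool_rot: [0.338, 0.941, -0.0, 0.0]
ft_force: [-0.4, -0.5, -3.0]
grip_width: 0.012
```

>>> arm_command([
  [0, 0, 0.15, 0, 0.6],
  [0, 0, 0.3, 0, 0.6],
  [0, 0, 0.45, 0, 0.6],
])

```text
time: 12.92
position: [0.6631, -0.0759, 0.2083]
tool_rot: [0.338, 0.941, 0.0, -0.0]
ft_force: [0.9, -0.5, -2.8]
grip_width: 0.0118
```

>>> arm_command([
  [0, 0, 0.2, 0, 0.6],
  [0, 0, 0.4, 0, 0.6],
  [0, 0, 0.6, 0, 0.6],
])

```text
time: 13.3
position: [0.6631, -0.0759, 0.2023]
tool_rot: [0.338, 0.941, -0.0, -0.0]
ft_force: [0.1, 0.9, -2.3]
grip_width: 0.012
```

```bash
python3 - <<'E'
from m import *
s=robot.get_obs();print(s['position'],to_ch(s['position']),s['ft_force'],s['moment'])
for n in ['wrist','scene']: snap(n,n+'10')
L=load('wrist10')
a=cv2.resize(L['im'][140:240,180:320],None,fx=2.8,fy=2.8,interpolation=cv2.INTER_CUBIC);b=cv2.resize(load('scene10')['im'][120:240,100:220],None,fx=3.3,fy=3.3,interpolation=cv2.INTER_CUBIC)
o=np.zeros((400,800,3),np.uint8);o[:280,:392]=a;o[:396,400:796]=b
cv2.imwrite('pics/c10.png',o[:,:,::-1])
E
```

```text
[ 0.66309383 -0.07588814  0.20228965] [ 4.60718078 93.27087562] [ 0.05695098  0.88999373 -2.34419494] [ 0.08858303 -0.08773486 -0.00125291]
```

View pics/c10.png

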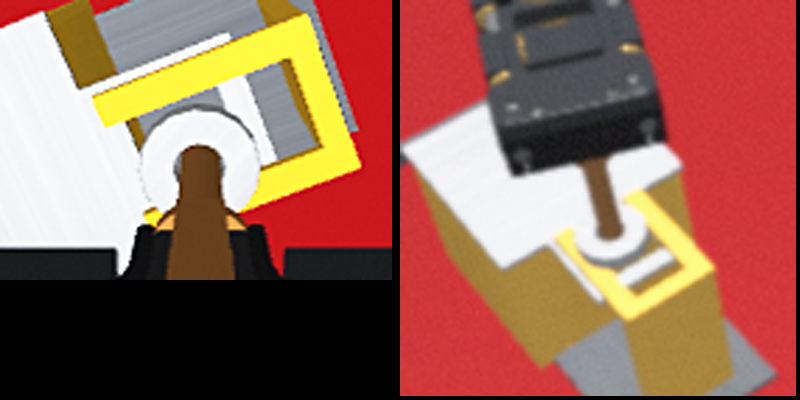

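>>> arm_command([
  [0, 0, 0.3, 0, 0.6],
  [0, 0, 0.6, 0, 0.6],
  [0, 0, 0.9, 0, 0.6],
  [0, 0, 1.2, 0, 0.6],
])

```text
time: 13.9
position: [0.6631, -0.0759, 0.1902]
tool_rot: [0.338, 0.941, -0.0, -0.0]
ft_force: [-0.7, -0.3, -2.4]
grip_width: 0.0118
```

>>> arm_command([
  [0, 0, 0.5, 0, 0.6],
  [0, 0, 1.0, 0, 0.6],
  [0, 0, 1.5, 0, 0.6],
  [0, 0, 2.0, 0, 0.6],
])

```text
time: 14.4
position: [0.6631, -0.0759, 0.17]
tool_rot: [0.338, 0.941, -0.0, -0.0]
ft_force: [-0.6, -0.8, -2.1]
grip_width: 0.0121
```

>>> arm_command([
  [0, 0, 0.5, 0, 0.6],
  [0, 0, 1.0, 0, 0.6],
  [0, 0, 1.5, 0, 0.6],
  [0, 0, 2.0, 0, 0.6],
])

```text
time: 14.9
position: [0.6631, -0.0759, 0.1501]
tool_rot: [0.338, 0.941, 0.0, 0.0]
ft_force: [0.4, -0.1, -2.2]
grip_width: 0.0118
```

>>> arm_command([
  [0, 0, 0.2, 0, 0.6],
  [0, 0, 0.4, 0, 0.6],
  [0, 0, 0.6, 0, 0.6],
])

```text
time: 15.28
position: [0.6632, -0.0759, 0.1445]
tool_rot: [0.338, 0.941, 0.0, 0.0]
ft_force: [1.2, 0.1, -2.6]
grip_width: 0.0119
```

>>> arm_command([
  [0, 0, 0.15, 0, 0.6],
  [0, 0, 0.3, 0, 0.6],
  [0, 0, 0.4, 0, 0.6],
  [0, 0, 0.5, 0, 0.6],
])

```text
time: 15.78
position: [0.6631, -0.0759, 0.1394]
tool_rot: [0.338, 0.941, 0.0, 0.0]
ft_force: [-0.4, 0.2, -3.1]
grip_width: 0.0117
```

>>> arm_command([
  [0, 0, 0.08, 0, 0.6],
  [0, 0, 0.16, 0, 0.6],
  [0, 0, 0.24, 0, 0.6],
])

```text
time: 16.15
position: [0.6631, -0.0759, 0.137]
tool_rot: [0.338, 0.941, 0.0, 0.0]
ft_force: [0.6, 0.6, -2.6]
grip_width: 0.0115
```

>>> arm_command([
  [0, 0, 0.08, 0, 0.6],
  [0, 0, 0.16, 0, 0.6],
])

```text
time: 16.4
position: [0.6632, -0.0759, 0.1364]
tool_rot: [0.338, 0.941, -0.0, 0.0]
ft_force: [-3.1, 1.4, 6.8]
grip_width: 0.0115
```

>>> arm_command([
  [0, 0, 0.08, 0, 0.6],
  [0, 0, 0.16, 0, 0.6],
])

```text
time: 16.65
position: [0.6632, -0.0759, 0.1363]
tool_rot: [0.338, 0.941, -0.0, 0.0]
ft_force: [-4.1, 0.6, 12.1]
grip_width: 0.0119
```

Seated: contact at TCP z = 0.136, as predicted for the shoulder on the ring. I relax the pressure, then open.

>>> arm_command([
  [0, 0, -0.15, 0, 0.6],
  [0, 0, -0.2, 0, 0.6],
], newtons=15)

```text
time: 16.9
position: [0.6632, -0.0759, 0.1364]
tool_rot: [0.338, 0.941, -0.0, 0.0]
ft_force: [-2.4, 0.7, 2.3]
grip_width: 0.0121
```

>>> arm_command([
  [0, 0, 0, 0, 1.4],
  [0, 0, 0, 0, 1.8],
  [0, 0, 0, 0, 2.6],
  [0, 0, 0, 0, 3.4],
  [0, 0, 0, 0, 3.4],
])

```text
time: 17.52
position: [0.6631, -0.0759, 0.1358]
tool_rot: [0.338, 0.941, 0.0, -0.0]
ft_force: [-0.2, -1.0, -0.3]
grip_width: 0.0324
```

```bash
python3 - <<'E'
from m import *
s=robot.get_obs();print(s['position'],s['ft_force'],s['grip_width'])
for n in ['wrist','scene']: snap(n,n+'11')
L=load('wrist11')
a=cv2.resize(L['im'][120:320,120:380],None,fx=1.5,fy=1.5,interpolation=cv2.INTER_CUBIC);b=cv2.resize(load('scene11')['im'][100:240,100:220],None,fx=3.2,fy=3.2,interpolation=cv2.INTER_CUBIC)
o=np.zeros((460,800,3),np.uint8);o[:300,:390]=a;o[:448,400:784]=b
cv2.imwrite('pics/c11.png',o[:,:,::-1])
E
```

```text
[ 0.66313071 -0.07586551  0.13575302] [-0.182296   -1.01925412 -0.28100556] 0.03240304881814099
```

View pics/c11.png

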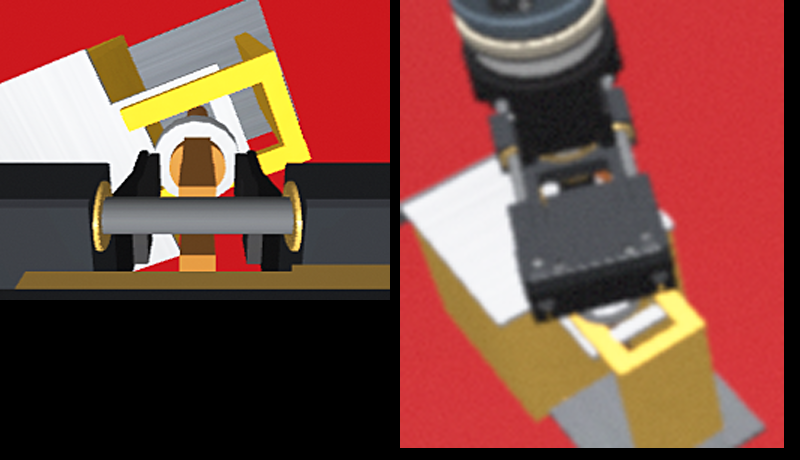

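The shoulder sits on the ring at (197,160) in the crop and the fingers are free of the head on both sides. I retreat straight up, then away.

>>> arm_command([
  [0, 0, -1, 0, 3.4],
  [0, 0, -3, 0, 3.4],
  [0, 0, -6, 0, 3.4],
  [0, 0, -10, 0, 3.4],
  [0, 0, -14, 0, 3.4],
])

```text
time: 18.25
position: [0.663, -0.0759, 0.2778]
tool_rot: [0.338, 0.941, 0.0, 0.0]
ft_force: [-0.4, -0.5, -0.1]
grip_width: 0.0341
```

>>> arm_command([
  [4, 2, 0, 0, 3.4],
  [9, 4, 0, 0, 3.4],
  [14, 6, 0, 0, 3.4],
  [17, 7, 0, 0, 3.4],
  [17, 7, 0, 0, 3.4],
])

```text
time: 18.88
position: [0.575, 0.0883, 0.2769]
tool_rot: [0.336, 0.942, 0.0, 0.0]
ft_force: [-0.3, -0.0, -0.1]
grip_width: 0.0346
```

```bash
python3 - <<'E'
from m import *
s=robot.get_obs();print(s['position'],s['ft_force'],s['grip_width'],s['time'])
for n in ['top','scene']: snap(n,n+'12')
T=load('top12')['im'];b=cv2.resize(load('scene12')['im'][80:340,80:330],None,fx=1.7,fy=1.7,interpolation=cv2.INTER_CUBIC)
o=np.zeros((460,800,3),np.uint8);o[:442,375:800]=b;a=cv2.resize(T[110:230,170:400],None,fx=1.6,fy=1.6,interpolation=cv2.INTER_CUBIC);o[:192,:368]=a
cv2.imwrite('pics/c12.png',o[:,:,::-1])
for n in ['scene12','top12']:
    L=load(n); P=cloud(L);C=to_ch(P);z=P[...,2]; im=L['im']; hsv=cv2.cvtColor(im,cv2.COLOR_RGB2HSV); S=hsv[...,1];V=hsv[...,2]
    near=(abs(C[...,0])<130)&(abs(C[...,1])<160)
    g=near&(S<60)&(V>140)&(z>.098)&(z<.109)
    for y0 in (0,30,50,116):
        m=g&(abs(C[...,1]-y0)<4); print(n,y0,m.sum(),(C[m][:,0].min().round(1),C[m][:,0].max().round(1)) if m.sum() else '')
    m=near&(z>.135)&(z<.20)&(C[...,1]>40); m=big(m);p=P[m];print('head top z',np.percentile(p[:,2],[50,95,99]).round(4),C[m].mean(0).round(1))
E
```

```text
[0.57500095 0.08829363 0.2769037 ] [-0.32023435 -0.00365921 -0.08586209] 0.034630462170331444 18.875
scene12 0 172 (np.float64(-63.1), np.float64(60.7))
scene12 30 145 (np.float64(-63.0), np.float64(60.4))
scene12 50 143 (np.float64(-62.7), np.float64(60.7))
scene12 116 72 (np.float64(-18.9), np.float64(30.3))
head top z [0.1644 0.1844 0.1857] [ 5.7 98. ]
top12 0 138 (np.float64(-62.4), np.float64(62.0))
top12 30 152 (np.float64(-62.1), np.float64(61.0))
top12 50 149 (np.float64(-61.9), np.float64(61.7))
top12 116 33 (np.float64(-28.7), np.float64(18.1))
head top z [0.1796 0.1843 0.1847] [ 3.3 94.3]
```

View pics/c12.png

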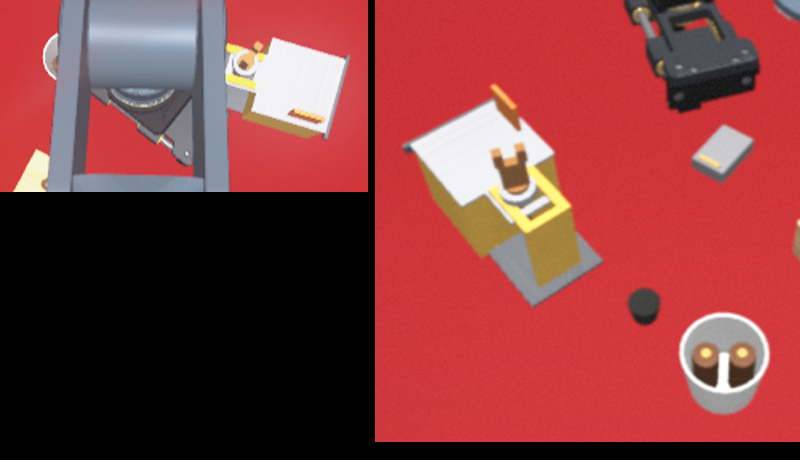

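The wrench stands upright in the ring at (515,175), with its top at 0.1845 m (0.124 + 0.060 expected). The gate is still shut, and the cup, radio pack and stopper have not moved.

```bash
python3 -c "
from h import *
print(robot.hand_in())"
```

```text
the job is handed in; nothing more can be done
None
```

The chute is locked: the gate is shut and the wrench stands in the ring with its head on it. I handed the job in at about 19 s of the 72 s allowed.

- **Gate:** I pushed the tab with closed fingers until the gate hit its stop at about 25 N. At the end the plate still measured about -62 to +61 mm along the chute's x, so it stayed shut.
- **Wrench:** I took the smallest one, from the block. I gripped it about 25° off its own angle so the gripper body cleared the larger wrench beside it. The closing fingers turned it into line. Closing also pressed upward with about 6 N and lifted the hand 3 mm, most likely the fingertips riding on the wrench's shoulder. That pressure went once I lifted.
- **Insertion:** I found the ring's hole with the wrist camera and lowered the wrench slowly. I saw no contact until the shoulder met the ring, which reached about 12 N, then eased the pressure and let go.
- **Last checks:** The wrench's top was at 0.1845 m against 0.184 m expected, and the hand is well clear. In the last scene picture the cup with its cells, the radio pack and the stopper looked unmoved. I judged those by eye and did not measure them.
- **Disagreement:** The cameras placed the ring's centre up to about 2 mm apart. I used the wrist camera's position relative to the handle tip, and it went in without touching.

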